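# Set out the finishing kit round the bedding block

## Robot

A 6-joint arm with a two-finger parallel gripper is mounted at the origin on a cart in front of the work surface, level with it; the furniture and walls round the work are solid. World frame = base frame: x ahead of the robot, y to its left, z up, the work surface at z = 0. Lengths are in m, angles in rad, forces in N, time in s.
With the tool pointing down it reaches from about 0.3 to 0.775 m from the base axis. Payload 14.6 kg.
Tool frame: the origin (TCP) lies at the very end of the fingers, on their centre line; the grasp point (between the pads) lies 19 mm behind it; z points along the fingers, y is the direction in which the jaws open and shut (so a half turn about z gives the same grasp; the last joint's range is limited). The gripper opens to 94 mm and grips with 3 to 60 N. Pads are 16 mm wide; open, the fingers measure 119 mm over their backs; the gripper's body (75 mm by 177 mm) begins 78 mm behind the grasp point.
Start: joints at [1.185, 0.3, 1.521, -0, 1.321, -0.067], TCP at [0.172, 0.522, 0.205] pointing down, gripper open.
Joint ranges: [-3.03, 3.03], [-0.79, 2.21], [0.23, 2.52], [-1.04, 4.18], [0, 3.07], [-2.55, 2.55]. Speed limits (rad/s): [2.22, 2.22, 2.57, 3.14, 3.14, 3.14].

## Interface

Orientations are given as [roll, pitch, yaw] about the fixed x, y, z axes, in that order (R = Rz(yaw) Ry(pitch) Rx(roll)).
In Python, from station import get_obs, vision, hand_in gives the robot as it stands.
- The arm moves only by the tool play_rows, never from a script. Its argument "moves" is a list of rows, each an object with "claw": the opening, from 0 (shut) to 1 (fully open); "linear": the shift along the tool's x, y, z in mm, a list of three; "turn": the turn, a rotation vector about the tool's x, y, z in rad, a list of three. In form: [{"claw": claw, "linear": [tx, ty, tz], "turn": [ax, ay, az]}, ...]. A call has 1 to 8 rows; each row is the pose to reach, as a shift and turn from the pose measured when the call began, along the tool's axes at that moment; what a row does not reach only later rows make up. A row lasts 1/8 s, in which the tool goes at most 62.5 mm and 10.7 degrees, less where a joint would pass 70% of its speed; a pose out of reach is approached as far as the arm can. A call with a gripper value outside its range is refused whole. The fingers move at their own pace and stop on an object; "force" is the grip in N (left out, the last holds). Time passes only in rows, so rows that repeat a pose let the fingers close. It gives the time, the measured TCP pose, the force and the opening at its end, in the units of the state.
- get_obs(): the state, without advancing time (a new reading comes with each control period).
- vision.camera(name): name is "side" or "top" or "wrist"; returns the picture (420x560x3 uint8, blue, green, red); there is no depth.
- vision.camera_info(name): a dict with "camera_matrix" (3x3 intrinsics, pixels), "rvec" (rotation vector, rad) and "tvec" (3), from world to camera coordinates, as OpenCV has them; the wrist camera has in their place "mount" (4x4, takes a point from camera to tool coordinates, whose origin is the TCP and whose axes are the flange's). Camera axes: x right, y down, z forward; pixel columns grow to the right and rows downward; lengths in m; the calibration is good to about 2 mm. A picture is of the moment at which its call begins: read the wrist's pose just before it. camera_info takes no time and is no camera call.
- hand_in(): hands the job in, once; it reports no verdict.
The state is a dict: "time_s": time; "qpos": joint angles; "joint_vel": joint speeds; "tau": joint torques, N m; "ee_pos": TCP position; "eef_rot": TCP orientation; "force": force on the tool from outside, world axes, zero at the start; "moment": the same for the moment, N m; "grip_width": finger opening in m.
Only numpy, scipy, OpenCV 4.12 (cv2) and the standard library are available. Lean on these libraries where they do the work, as an engineer would, in place of code of your own. Each camera call takes 0.05 s, during which the arm holds its last target.

## Task

Get the bench ready for finishing the bronze collar: set the collar flat on the middle of the plaster block, stand the brown emery roll off the end of the block that faces the burr case, so that it is between block and case, and stand the blue-capped bottle off the opposite end. Lay the long brown polishing bar behind the block (on the side away from you, the robot), parallel to the block's long side. Roll, bottle and bar each stand on the bench, centred on their side of the block with a gap of about 3 cm to it; do not shift the bolt or the spray can.

Things in the scene. Friction and masses are not known exactly. Their poses are not given: they have to be found in the camera images.
- plaster_block: Off-white plaster bedding block, a flat slab 78 (its x) x 126 (its y) x 31 mm high, fixed on the bench. Origin: centre of its underside; z up. Its long direction is its y and runs roughly left to right for the robot (within 0.2 rad); its +x points away from the robot ('behind'), its -x side faces the robot. Stands either in the left or the right half of the bench, the burr case in the other half.
- burr_case: Low blue burr case in the front part of the bench (a similar one at the back by the black pot does not count; small tray with a row of burrs under a closed clear lid), 69 (x) x 110 (y) x 24 mm high, fixed on the bench. Origin: centre of its underside. Only shows which end of the plaster block is which; stays shut.
- bronze_collar: Turned bronze collar (the one in the row in the clear front part of the bench; a ring further back stays), a pale stepped ring, widest diameter 52 mm at the foot, 20 mm high, 180 g; solid to the touch (no finger goes into its hole). Lies flat; origin: centre of its underside, z up.
- emery_roll: Brown roll of emery tape, a flat ring of diameter 60 mm, 25 mm high, 110 g; its hole is solid to the touch. Lies flat on the bench; origin: centre of its underside, z up.
- polish_bar: Brown bar of polishing compound (the one in the clear front part of the bench; two similar bars further back by the clamp jig and the hammer stay), 111 (its x, long) x 46 (its y) x 33 mm high, 300 g. Lies flat; origin: centre of its underside, z up. At the start its long axis points roughly away from the robot (within 0.4 rad).
- flux_bottle: Small white bottle with a blue cap, about 47 mm in diameter, 84 mm high, 75 g, standing upright; origin: centre of its underside, z up.
- hex_bolt: Bystander, loose: hexagon bolt lying on the bench, 62 mm long (x), 17 x 19 mm head. Origin: centre of its underside. Must not be shifted.
- spray_can: Bystander, loose: dark blue and white spray can, diameter 52 mm, 161 mm high, standing upright at the left. Origin: centre of its underside. Must not be shifted or knocked over.
Mind the look-alikes: they are no part of the job. There is more than one size of the plaster_block; the one meant has the size given above. Leave any green or pink look-alike of the emery_roll alone.

How it is judged:
By the outcome, as a careful person would: the job done as asked, in the order asked, and still so for the second after the job is handed in, with the robot touching nothing.
It also fails if it takes over 99 s, if anything falls off the work surface, if the arm or the gripper's body presses on something with over 40 N, if the wrist force passes 120 N, or if a joint passes its speed limit or range.

## Working session

There is one attempt and no reset: what is moved stays moved. The work goes in short steps, Python scripts to look and compute and a tool call to move; the robot and the scene stay as the last step left them, time stands still between calls to the robot, and variables do not carry over. Pictures are saved under pics/ and viewed, and the job is handed in when it is done.

Besides the shell and the picture viewer there is one more tool, called by a JSON object that holds its "method" and its "body", one argument or row to a line. play_rows: Moves the arm, as the interface text tells. Its arguments: {"type":"object","properties":{"moves":{"type":"array","items":{"type":"object","properties":{"claw":{"type":"number"},"linear":{"type":"array","items":{"type":"number"}},"turn":{"type":"array","items":{"type":"number"}}}}},"force":{"type":"number"}},"required":["moves"]}

```bash
mkdir -p pics; ls; python3 - <<'E'
from station import get_obs, vision
import cv2
print(get_obs())
for n in ["side","top","wrist"]:
    im=vision.camera(n); cv2.imwrite(f"pics/{n}0.png",im); print(n,vision.camera_info(n))
E
```

```text
pics
{'time_s': 0.0, 'qpos': array([ 1.18539631e+00,  3.00459829e-01,  1.52157801e+00, -1.49853931e-05,
        1.32069815e+00, -6.66069745e-02]), 'joint_vel': array([-0.00145417, -0.00013853, -0.00104365, -0.00121062,  0.00076319,
       -0.00058047]), 'tau': array([ 1.00079007e-03, -5.31803584e+01, -3.52741349e+01,  7.08603510e-02,
        2.43503298e-02, -1.34575030e-04]), 'ee_pos': array([0.17229302, 0.52204174, 0.20489381]), 'eef_rot': array([-3.14045089e+00, -6.16150210e-05,  2.82280329e+00]), 'force': array([-0.24983799, -0.74195368, -0.26582774]), 'moment': array([-0.00599752,  0.00614497, -0.06414852]), 'grip_width': 0.09384047111177016}
side {'camera_matrix': array([[416.19055789,   0.        , 280.69219348],
       [  0.        , 416.19055789, 208.99445278],
       [  0.        ,   0.        ,   1.        ]]), 'rvec': array([ 2.09498545, -0.3861436 ,  0.19146822]), 'tvec': array([-0.61266561,  0.18488724,  0.65960295])}
top {'camera_matrix': array([[546.21454015,   0.        , 274.4404842 ],
       [  0.        , 546.21454015, 216.37632576],
       [  0.        ,   0.        ,   1.        ]]), 'rvec': array([ 2.19539034, -2.18679754,  0.06166833]), 'tvec': array([0.08029142, 0.66879762, 1.24723872])}
wrist {'camera_matrix': array([[364.73457215,   0.        , 285.32083793],
       [  0.        , 364.73457215, 208.73575096],
       [  0.        ,   0.        ,   1.        ]]), 'mount': array([[-4.95545452e-04, -9.57052034e-01, -2.89915779e-01,
         8.54509808e-02],
       [ 9.99999595e-01, -6.92207935e-04,  5.75800881e-04,
        -1.32405662e-04],
       [-7.51753408e-04, -2.89915377e-01,  9.57051989e-01,
        -1.79282795e-01],
       [ 0.00000000e+00,  0.00000000e+00,  0.00000000e+00,
         1.00000000e+00]])}
```

View pics/top0.png

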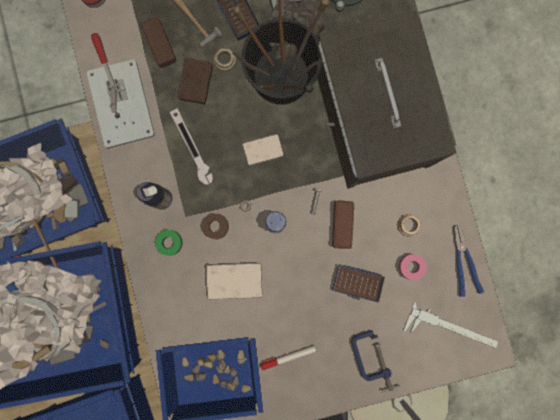

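View pics/side0.png

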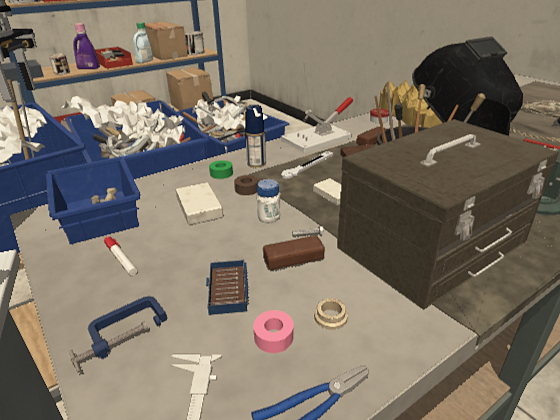

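View pics/wrist0.png

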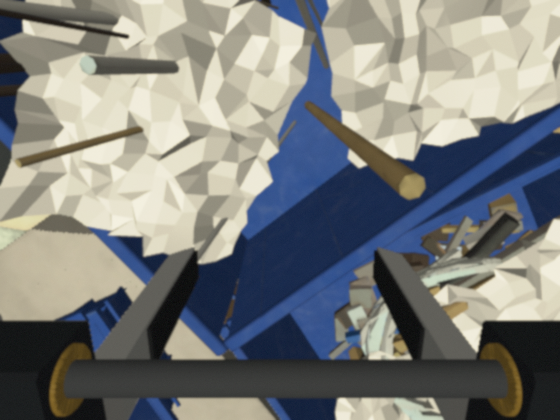

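```bash
cat > h.py <<'E'
import numpy as np, cv2
from station import get_obs, vision
from scipy.spatial.transform import Rotation as R
def proj(n,P):
    c=vision.camera_info(n); return cv2.projectPoints(np.asarray(P,float).reshape(-1,1,3),c["rvec"],c["tvec"],c["camera_matrix"],None)[0].reshape(-1,2)
def unproj(n,uv,z):
    c=vision.camera_info(n);Rm=cv2.Rodrigues(c["rvec"])[0];K=c["camera_matrix"]
    o=-Rm.T@c["tvec"]; d=Rm.T@np.linalg.inv(K)@np.array([uv[0],uv[1],1.]); return o+d*(z-o[2])/d[2]
def crop(im,x0,y0,x1,y1,s,name):
    c=cv2.resize(im[y0:y1,x0:x1],None,fx=s,fy=s,interpolation=cv2.INTER_CUBIC)
    for x in range((x0//10+1)*10,x1,10):
        cv2.line(c,((x-x0)*s,0),((x-x0)*s,6 if x%50 else 14),(0,0,255),1)
        if x%20==0: cv2.putText(c,str(x),((x-x0)*s-10,24),0,.4,(0,0,255),1)
    for y in range((y0//10+1)*10,y1,10):
        cv2.line(c,(0,(y-y0)*s),(6,(y-y0)*s),(0,0,255),1)
        if y%20==0: cv2.putText(c,str(y),(8,(y-y0)*s+4),0,.4,(0,0,255),1)
    cv2.imwrite(name,c)
E
python3 - <<'E'
from h import *
im=cv2.imread("pics/top0.png")
crop(im,130,170,290,320,5,"pics/c1.png"); crop(im,280,170,440,320,5,"pics/c2.png")
crop(cv2.imread("pics/side0.png"),160,130,360,280,4,"pics/c3.png")
for p in [(214,226),(275,221),(233,281),(343,224),(410,225),(357,283),(316,201),(152,195),(168,242)]: print(p,unproj("top",p,0.02).round(3))
E
```

```text
(214, 226) [0.646 0.223 0.02 ]
(275, 221) [0.658 0.082 0.02 ]
(233, 281) [0.519 0.178 0.02 ]
(343, 224) [ 0.651 -0.076  0.02 ]
(410, 225) [ 0.65  -0.231  0.02 ]
(357, 283) [ 0.516 -0.108  0.02 ]
(316, 201) [ 0.705 -0.013  0.02 ]
(152, 195) [0.717 0.368 0.02 ]
(168, 242) [0.608 0.329 0.02 ]
```

View pics/c1.png

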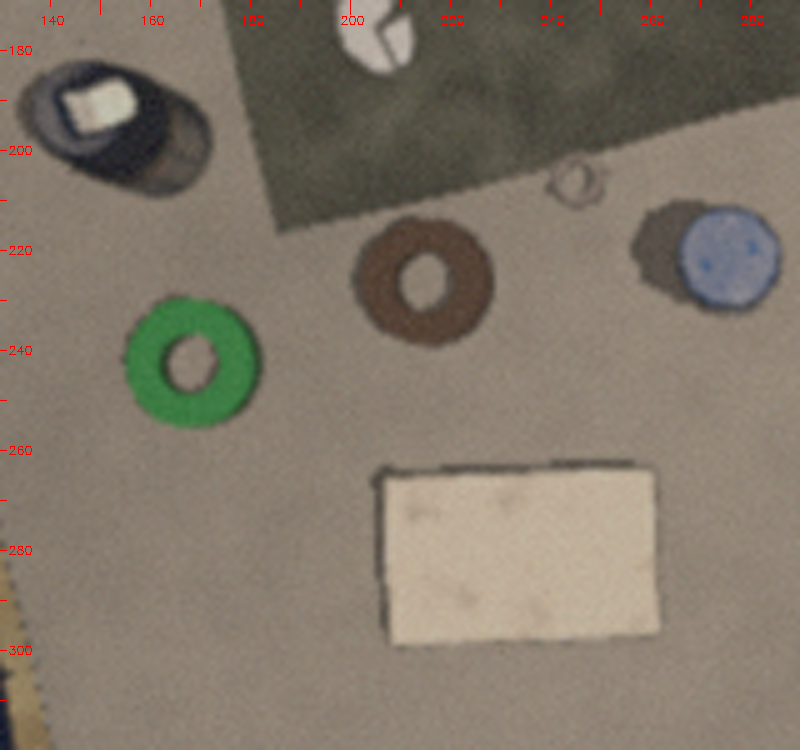

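View pics/c2.png

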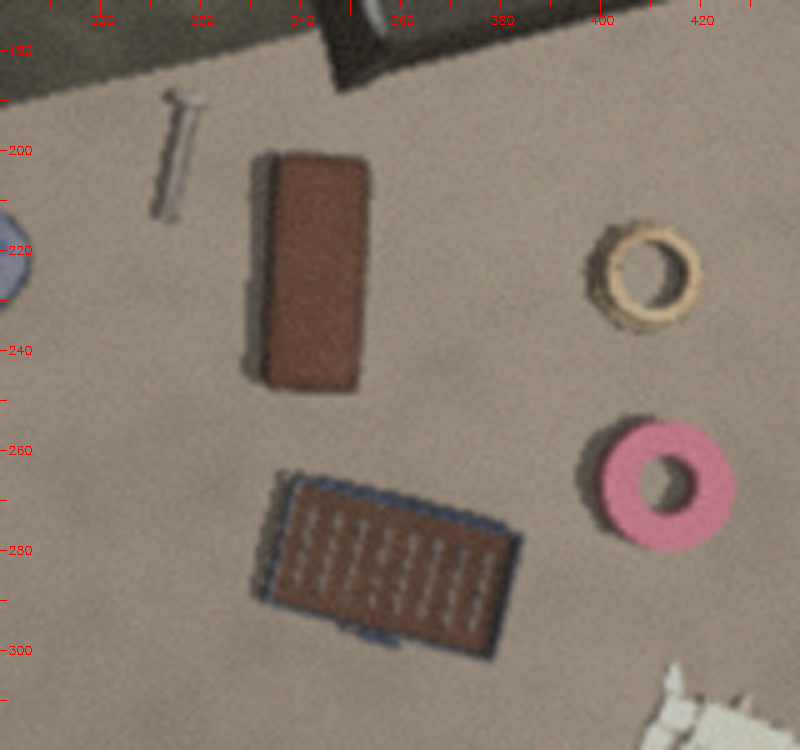

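View pics/c3.png

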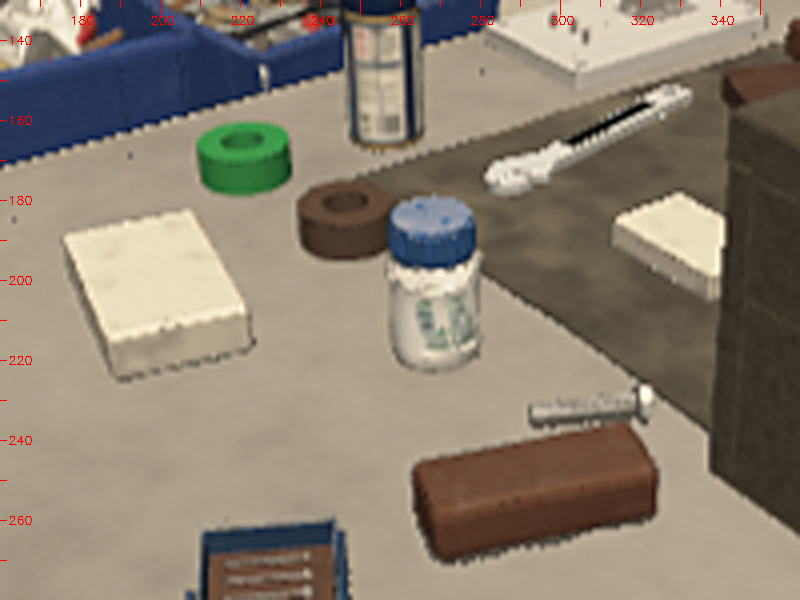

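```bash
cat >> h.py <<'E'
def box(x,y,yaw,lx,ly,h,z0=0):
    c,s=np.cos(yaw),np.sin(yaw)
    b=[(x+c*a*lx/2-s*d*ly/2,y+s*a*lx/2+c*d*ly/2) for a,d in((1,1),(1,-1),(-1,-1),(-1,1))]
    return [np.array([(p[0],p[1],z) for p in b]) for z in (z0,z0+h)]
def cyl(x,y,d,z):
    t=np.linspace(0,2*np.pi,60); return np.c_[x+d/2*np.cos(t),y+d/2*np.sin(t),t*0+z]
def overlay(im,n,loops,x0,y0,x1,y1,s,name):
    crop(im,x0,y0,x1,y1,s,name); c=cv2.imread(name)
    for L in loops:
        q=((proj(n,L)-[x0,y0]+.5)*s).round().astype(np.int32); cv2.polylines(c,[q.reshape(-1,1,2)],True,(0,255,255),1)
    cv2.imwrite(name,c)
E
python3 - <<'E'
from h import *
c=vision.camera_info("top");print(-cv2.Rodrigues(c["rvec"])[0].T@c["tvec"])
def q(pts,z,nm):
    P=np.array([unproj("top",p,z)[:2] for p in pts]); e1=P[1]-P[0];e2=P[2]-P[1]
    print(nm,P.mean(0).round(4),np.linalg.norm(e1).round(4),np.linalg.norm(e2).round(4),[np.round(np.arctan2(v[1],v[0]),3) for v in(P[0]-P[3],P[1]-P[2],P[0]-P[1],P[3]-P[2])])
q([(207,265),(260.5,263.5),(262,296.5),(208.5,299)],.031,"block")
q([(335,201),(353.5,202),(351.5,248),(333,248)],.033,"bar")
q([(339,265),(384,277),(378,301.5),(333,290)],.024,"case")
for nm,p,z in [("roll",(215,226.3),.025),("bottle",(276,221.5),.084),("collart",(411,224.5),.02),("collarf",(409.4,224.6),.003),("green",(168.5,242),.025)]: print(nm,unproj("top",p,z).round(4))
E
```

```text
[0.59499215 0.08052312 1.28407234]
block [0.5198 0.1735] 0.1224 0.075 [np.float64(0.055), np.float64(0.051), np.float64(1.603), np.float64(1.621)]
bar [ 0.6492 -0.0749] 0.0425 0.1056 [np.float64(-0.045), np.float64(-0.048), np.float64(1.52), np.float64(1.575)]
case [ 0.5151 -0.1105] 0.1067 0.0576 [np.float64(-0.239), np.float64(-0.248), np.float64(1.315), np.float64(1.326)]
roll [0.6447 0.2199 0.025 ]
bottle [0.6535 0.0793 0.084 ]
collart [ 0.6508 -0.2333  0.02  ]
collarf [ 0.6513 -0.2338  0.003 ]
green [0.6081 0.3267 0.025 ]
```

```bash
cat > ov.py <<'E'
from h import *
import sys
def L():
    l=box(.520,.1735,.047,.078,.126,.031)+box(.649,-.0745,-.05,.111,.046,.033)
    l+=[cyl(.6447,.220,.06,.025),cyl(.6447,.220,.06,0),cyl(.6535,.0793,.047,0),cyl(.6535,.0793,.042,.084),cyl(.651,-.233,.052,0),cyl(.651,-.233,.043,.02)]
    l+=box(.515,-.1105,-.245,.069,.110,.024)
    return l
if __name__=="__main__":
    im=cv2.imread("pics/top0.png");s=cv2.imread("pics/side0.png");l=L()
    overlay(im,"top",l,190,190,310,310,6,"pics/o1.png");overlay(im,"top",l,310,190,430,310,6,"pics/o2.png")
    overlay(s,"side",l,160,150,360,300,4,"pics/o3.png");overlay(s,"side",l,260,280,360,340,6,"pics/o4.png")
E
python3 ov.py
```

```text
(no output)
```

View pics/o1.png

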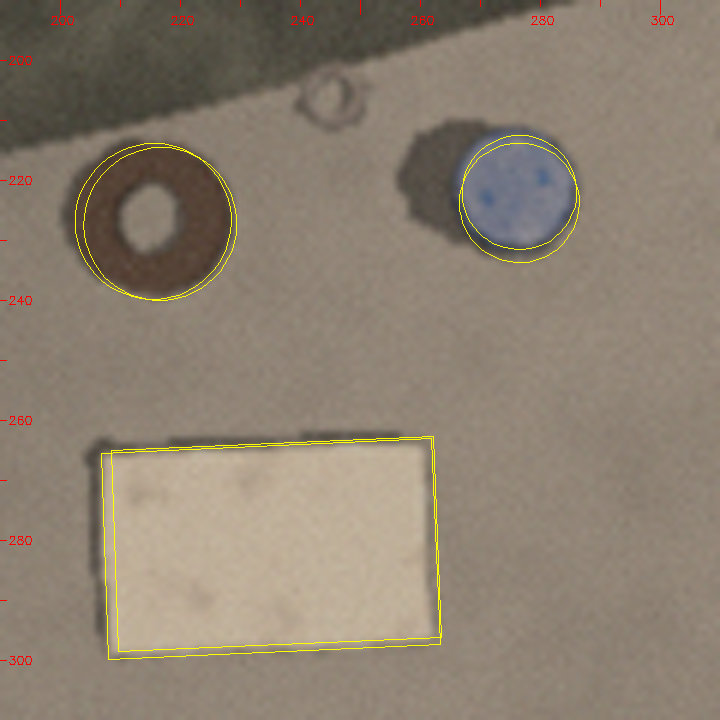

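View pics/o2.png

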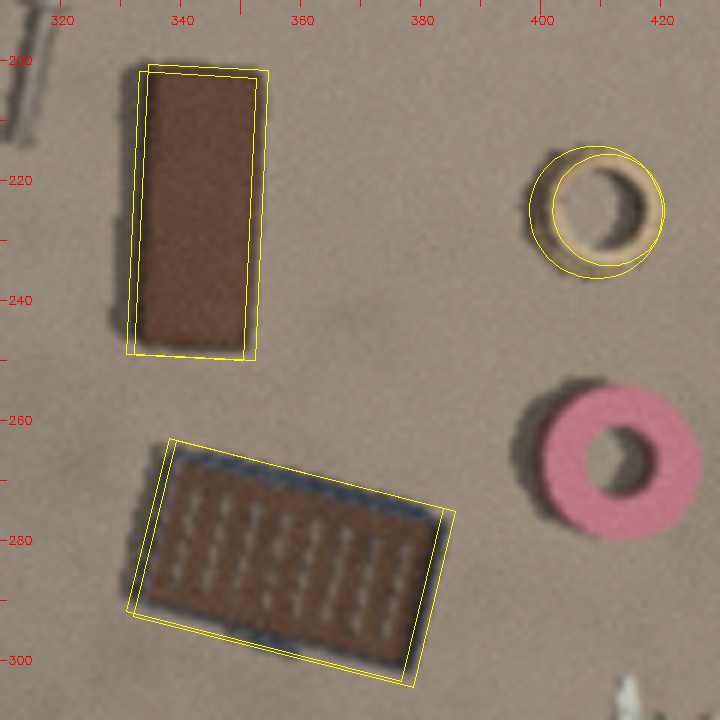

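View pics/o3.png

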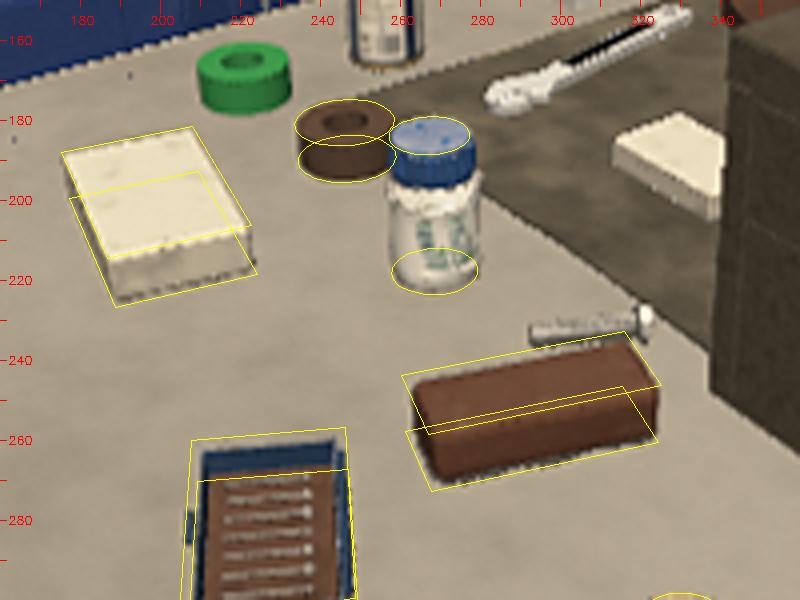

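View pics/o4.png

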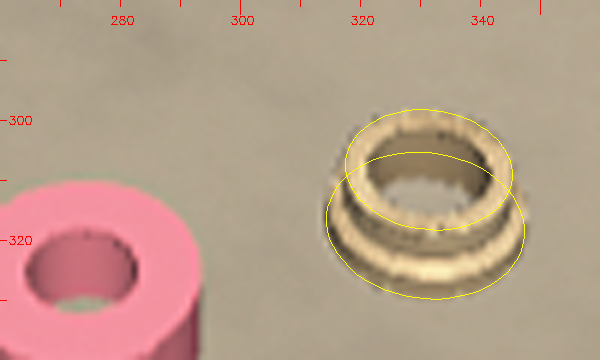

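```bash
cat > go.py <<'E'
from h import *
import sys
def go(x,y,z,yaw):
    o=get_obs(); R0=R.from_euler("xyz",o["eef_rot"]); R1=R.from_euler("xyz",[np.pi,0,yaw])
    d=R0.inv().apply(np.array([x,y,z])-o["ee_pos"])*1000; t=(R0.inv()*R1).as_rotvec()
    if abs(t[2])>3.3: print("flip")
    print("lin",d.round(1),"turn",t.round(3),"| at",o["ee_pos"].round(4),o["eef_rot"].round(3),"t",round(o["time_s"],2),"w",round(o["grip_width"],4),"F",o["force"].round(1))
if __name__=="__main__":
    a=sys.argv[1:]
    go(*[eval(v,{"pi":np.pi}) for v in a])
E
python3 go.py .5 .0 .2 pi; python3 go.py .651 -.233 .12 pi
python3 -c "
from h import *
for p in [(163,203),(352,186),(455,153),(136,185)]: print(unproj('top',p,0))
print(unproj('top',(139,184),.161))"
```

```text
lin [-474.8 -393.1    5.3] turn [-0.001 -0.    -0.319] | at [0.1723 0.5221 0.205 ] [-3.141 -0.     2.823] t 0.15 w 0.0939 F [-0.4 -0.5  0. ]
lin [-691.2 -567.    85.5] turn [-0.001 -0.    -0.319] | at [0.1723 0.5221 0.205 ] [-3.141 -0.     2.823] t 0.15 w 0.0939 F [-0.4 -0.5  0. ]
[0.70019913 0.34596071 0.        ]
[ 0.74218586 -0.09995121  0.        ]
[ 0.82168966 -0.34428611  0.        ]
[0.74263157 0.4104771  0.        ]
[0.72622148 0.36294029 0.161     ]
```

{"method": "play_rows", "body": {
  "moves": [
    {"claw":1,"linear":[-40,-30,0],"turn":[0,0,-0.03]},
    {"claw":1,"linear":[-90,-70,0],"turn":[0,0,-0.08]},
    {"claw":1,"linear":[-135,-110,0],"turn":[0,0,-0.15]},
    {"claw":1,"linear":[-180,-150,0],"turn":[0,0,-0.2]},
    {"claw":1,"linear":[-225,-190,0],"turn":[0,0,-0.25]},
    {"claw":1,"linear":[-275,-228,0],"turn":[0,0,-0.32]},
    {"claw":1,"linear":[-323,-266,0],"turn":[0,0,-0.32]},
    {"claw":1,"linear":[-370,-305,0],"turn":[0,0,-0.32]}
  ]
}}

```text
time_s: 1.15
ee_pos: [0.4288, 0.1146, 0.2054]
eef_rot: [-3.141, 0.0, -3.14]
force: [0.8, 0.6, 0.6]
grip_width: 0.0942
```

```bash
python3 go.py .651 -.233 .12 pi
```

```text
lin [-221.8 -347.8   85.6] turn [-0.001  0.     0.001] | at [0.4288 0.1146 0.2054] [-3.141  0.    -3.14 ] t 1.15 w 0.0942 F [0.8 0.6 0.6]
```

{"method": "play_rows", "body": {
  "moves": [
    {"claw":1,"linear":[-30,-48,0],"turn":[0,0,0]},
    {"claw":1,"linear":[-60,-95,10],"turn":[0,0,0]},
    {"claw":1,"linear":[-93,-145,25],"turn":[0,0,0]},
    {"claw":1,"linear":[-125,-195,40],"turn":[0,0,0]},
    {"claw":1,"linear":[-158,-248,55],"turn":[0,0,0]},
    {"claw":1,"linear":[-190,-300,70],"turn":[0,0,0]},
    {"claw":1,"linear":[-222,-348,86],"turn":[0,0,0]},
    {"claw":1,"linear":[-222,-348,86],"turn":[0,0,0]}
  ]
}}

```text
time_s: 2.15
ee_pos: [0.6507, -0.2359, 0.1151]
eef_rot: [3.14, -0.005, 3.14]
force: [-0.8, 0.1, -0.6]
grip_width: 0.0939
```

```bash
cat >> h.py <<'E'
def wcam():
    o=get_obs(); im=vision.camera("wrist"); c=vision.camera_info("wrist")
    T=np.eye(4);T[:3,:3]=R.from_euler("xyz",o["eef_rot"]).as_matrix();T[:3,3]=o["ee_pos"]
    M=T@c["mount"]; W=np.linalg.inv(M)
    return im,c["camera_matrix"],M,W
def wproj(K,W,P):
    P=np.asarray(P).reshape(-1,3)@W[:3,:3].T+W[:3,3]; q=P@K.T; return q[:,:2]/q[:,2:]
def wov(im,K,W,loops,name):
    c=im.copy()
    for L in loops: cv2.polylines(c,[wproj(K,W,L).round().astype(np.int32).reshape(-1,1,2)],True,(0,255,255),1)
    cv2.imwrite(name,c)
def wunproj(K,M,uv,z):
    d=M[:3,:3]@np.linalg.inv(K)@np.array([uv[0],uv[1],1.]);o=M[:3,3];return o+d*(z-o[2])/d[2]
E
python3 - <<'E'
from h import *
im,K,M,W=wcam()
wov(im,K,W,[cyl(.651,-.233,.052,0),cyl(.651,-.233,.043,.02)],"pics/w1.png")
E
python3 go.py .651 -.233 .008 pi
```

```text
lin [ -0.7   1.1 109.1] turn [ 0.001 -0.003 -0.001] | at [ 0.6507 -0.2342  0.1171] [ 3.141e+00 -3.000e-03  3.141e+00] t 2.2 w 0.094 F [-0.   0.1  0.1]
```

View pics/w1.png

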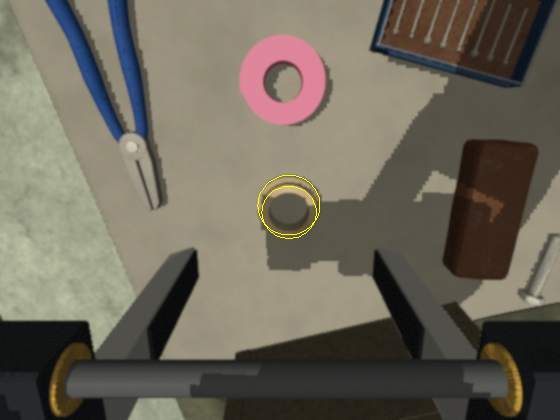

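{"method": "play_rows", "body": {
  "moves": [
    {"claw":1,"linear":[0,1,35],"turn":[0,0,0]},
    {"claw":1,"linear":[0,1,70],"turn":[0,0,0]},
    {"claw":1,"linear":[0,1,95],"turn":[0,0,0]},
    {"claw":1,"linear":[0,1,108],"turn":[0,0,0]},
    {"claw":1,"linear":[0,1,112],"turn":[0,0,0]},
    {"claw":0.4,"linear":[0,1,113],"turn":[0,0,0]},
    {"claw":0.3,"linear":[0,1,113],"turn":[0,0,0]},
    {"claw":0.3,"linear":[0,1,113],"turn":[0,0,0]}
  ],
  "force": 20
}}

```text
time_s: 3.2
ee_pos: [0.6506, -0.2332, 0.0047]
eef_rot: [3.141, -0.002, 3.141]
force: [1.0, 0.2, -0.1]
grip_width: 0.0672
```

```bash
python3 go.py .651 -.233 .11 pi
```

```text
lin [  -0.2    0.2 -105.3] turn [ 0.    -0.002 -0.001] | at [ 0.6506 -0.2332  0.0047] [ 3.141e+00 -2.000e-03  3.141e+00] t 3.2 w 0.0672 F [ 1.   0.2 -0.1]
```

{"method": "play_rows", "body": {
  "moves": [
    {"claw":0.3,"linear":[0,0,0],"turn":[0,0,0]},
    {"claw":0.3,"linear":[0,0,0],"turn":[0,0,0]},
    {"claw":0.3,"linear":[0,0,0],"turn":[0,0,0]},
    {"claw":0.3,"linear":[0,0,-20],"turn":[0,0,0]},
    {"claw":0.3,"linear":[0,0,-60],"turn":[0,0,0]},
    {"claw":0.3,"linear":[0,0,-105],"turn":[0,0,0]},
    {"claw":0.3,"linear":[0,0,-105],"turn":[0,0,0]}
  ]
}}

```text
time_s: 4.08
ee_pos: [0.6524, -0.2339, 0.1152]
eef_rot: [-3.139, 0.005, 3.141]
force: [-0.2, 0.5, -2.2]
grip_width: 0.0481
```

```bash
python3 go.py .520 .1745 .13 pi
```

```text
lin [132.6 408.3 -16.5] turn [-0.003  0.005 -0.001] | at [ 0.6524 -0.2339  0.1152] [-3.139  0.005  3.141] t 4.08 w 0.0481 F [-0.2  0.5 -2.2]
```

{"method": "play_rows", "body": {
  "moves": [
    {"claw":0.3,"linear":[10,30,-10],"turn":[0,0,0]},
    {"claw":0.3,"linear":[25,80,-16],"turn":[0,0,0]},
    {"claw":0.3,"linear":[43,135,-16],"turn":[0,0,0]},
    {"claw":0.3,"linear":[62,190,-16],"turn":[0,0,0]},
    {"claw":0.3,"linear":[80,245,-16],"turn":[0,0,0]},
    {"claw":0.3,"linear":[98,300,-16],"turn":[0,0,0]},
    {"claw":0.3,"linear":[115,355,-16],"turn":[0,0,0]},
    {"claw":0.3,"linear":[132,400,-16],"turn":[0,0,0]}
  ]
}}

```text
time_s: 5.08
ee_pos: [0.5194, 0.168, 0.1293]
eef_rot: [-3.139, 0.004, -3.142]
force: [0.3, 0.3, -2.2]
grip_width: 0.0483
```

```bash
python3 - <<'E'
from h import *
im,K,M,W=wcam()
wov(im,K,W,box(.520,.1745,.045,.078,.126,.031),"pics/w2.png")
cv2.imwrite("pics/t2.png",vision.camera("top"))
E
python3 go.py .520 .1745 .036 pi
```

```text
lin [-1.   5.1 93.2] turn [-0.002  0.003  0.003] | at [0.5187 0.1696 0.1292] [-3.139e+00  3.000e-03 -3.138e+00] t 5.17 w 0.0483 F [ 0.5 -0.6 -1.4]
```

View pics/w2.png

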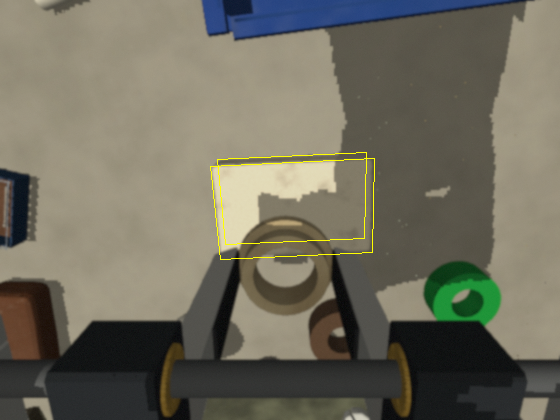

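```bash
python3 - <<'E'
from h import *
im=cv2.imread("pics/w2.png");crop(im,195,140,395,290,4,"pics/w2c.png")
E
```

```text
(no output)
```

View pics/w2c.png

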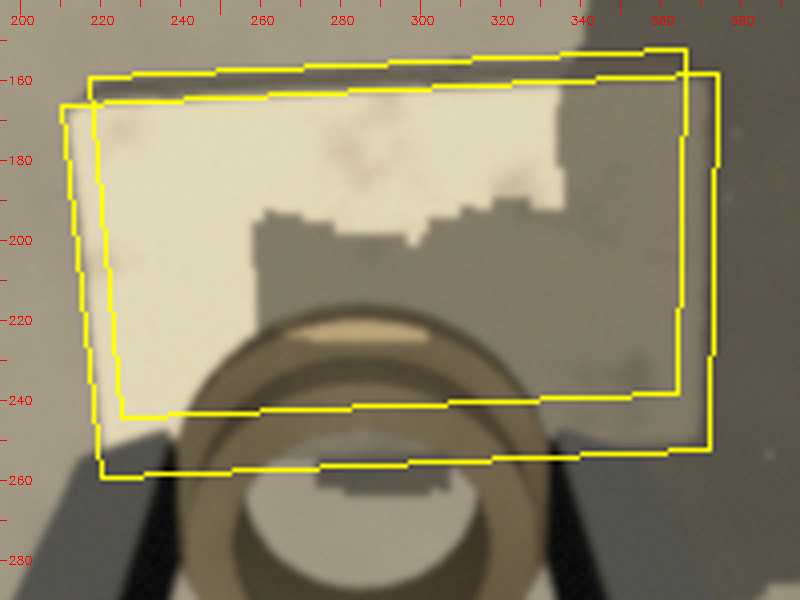

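{"method": "play_rows", "body": {
  "moves": [
    {"claw":0.3,"linear":[-1,5,30],"turn":[-0.002,0.003,0.003]},
    {"claw":0.3,"linear":[-1,5,60],"turn":[-0.002,0.003,0.003]},
    {"claw":0.3,"linear":[-1,5,80],"turn":[-0.002,0.003,0.003]},
    {"claw":0.3,"linear":[-1,5,89],"turn":[-0.002,0.003,0.003]},
    {"claw":0.3,"linear":[-1,5,92],"turn":[-0.002,0.003,0.003]},
    {"claw":0.3,"linear":[-1,5,93],"turn":[-0.002,0.003,0.003]},
    {"claw":0.3,"linear":[-1,5,93],"turn":[-0.002,0.003,0.003]}
  ]
}}

```text
time_s: 6.05
ee_pos: [0.5203, 0.1744, 0.0368]
eef_rot: [-3.142, 0.001, -3.141]
force: [-1.1, 0.1, -1.5]
grip_width: 0.0488
```

```bash
python3 go.py .520 .1745 .036 pi
```

```text
lin [0.3 0.1 0.8] turn [-0.     0.001  0.   ] | at [0.5203 0.1744 0.0368] [-3.142e+00  1.000e-03 -3.141e+00] t 6.05 w 0.0488 F [-1.1  0.1 -1.5]
```

Lower the last millimetre and release gently.

{"method": "play_rows", "body": {
  "moves": [
    {"claw":0.3,"linear":[0,0,1],"turn":[0,0,0]},
    {"claw":0.3,"linear":[0,0,1.5],"turn":[0,0,0]},
    {"claw":0.6,"linear":[0,0,1.5],"turn":[0,0,0]},
    {"claw":0.7,"linear":[0,0,1],"turn":[0,0,0]},
    {"claw":0.8,"linear":[0,0,1],"turn":[0,0,0]},
    {"claw":0.9,"linear":[0,0,-5],"turn":[0,0,0]},
    {"claw":1,"linear":[0,0,-50],"turn":[0,0,0]},
    {"claw":1,"linear":[0,0,-95],"turn":[0,0,0]}
  ]
}}

```text
time_s: 7.05
ee_pos: [0.52, 0.1744, 0.1333]
eef_rot: [-3.141, 0.001, -3.141]
force: [0.6, 0.5, 0.0]
grip_width: 0.0943
```

```bash
python3 - <<'E'
from h import *
im,K,M,W=wcam()
cv2.imwrite("pics/w3.png",im)
wov(im,K,W,box(.520,.1745,.045,.078,.126,.031)+[cyl(.520,.1745,.052,.031),cyl(.6455,.222,.06,.025)],"pics/w3.png")
E
python3 go.py .6455 .222 .14 pi/2
```

```text
lin [-123.3   46.9    0.8] turn [0.009 0.006 1.571] | at [0.5222 0.175  0.1396] [ 3.14   0.009 -3.141] t 7.1 w 0.0936 F [0.6 0.2 5.9]
```

View pics/w3.png

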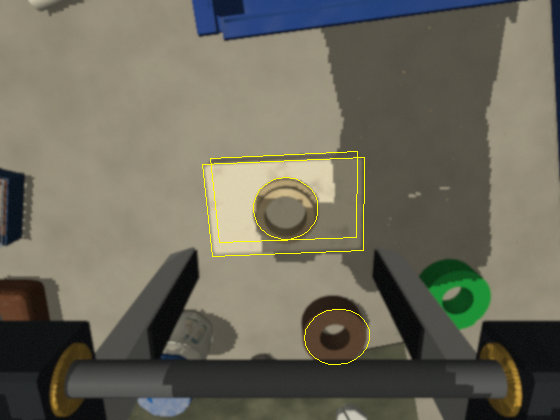

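{"method": "play_rows", "body": {
  "moves": [
    {"claw":1,"linear":[-10,4,0],"turn":[0,0,0.18]},
    {"claw":1,"linear":[-25,10,0],"turn":[0,0,0.36]},
    {"claw":1,"linear":[-40,16,0],"turn":[0,0,0.54]},
    {"claw":1,"linear":[-55,22,0],"turn":[0,0,0.72]},
    {"claw":1,"linear":[-70,28,0],"turn":[0,0,0.9]},
    {"claw":1,"linear":[-85,34,0],"turn":[0,0,1.08]},
    {"claw":1,"linear":[-105,40,0],"turn":[0,0,1.26]},
    {"claw":1,"linear":[-123,47,0],"turn":[0,0,1.44]}
  ]
}}

```text
time_s: 8.1
ee_pos: [0.6458, 0.2222, 0.141]
eef_rot: [3.132, -0.001, 1.696]
force: [-0.2, 0.2, -0.2]
grip_width: 0.0939
```

```bash
python3 go.py .6455 .222 .12 pi/2
```

```text
lin [-0.2 -0.6 21. ] turn [ 0.009 -0.001  0.125] | at [0.6458 0.2222 0.141 ] [ 3.132e+00 -1.000e-03  1.696e+00] t 8.1 w 0.0939 F [-0.2  0.2 -0.2]
```

{"method": "play_rows", "body": {
  "moves": [
    {"claw":1,"linear":[0,-0.5,10],"turn":[0.009,0,0.125]},
    {"claw":1,"linear":[0,-0.5,21],"turn":[0.009,0,0.125]},
    {"claw":1,"linear":[0,-0.5,21],"turn":[0.009,0,0.125]}
  ]
}}

```text
time_s: 8.48
ee_pos: [0.645, 0.222, 0.119]
eef_rot: [-3.14, -0.001, 1.574]
force: [-0.0, -1.0, -0.2]
grip_width: 0.0942
```

```bash
python3 - <<'E'
from h import *
im,K,M,W=wcam()
wov(im,K,W,[cyl(.6455,.222,.06,.025),cyl(.6455,.222,.06,0)],"pics/w4.png")
cv2.imwrite("pics/t4.png",vision.camera("top"))
E
python3 go.py .6455 .222 .005 pi/2
```

```text
lin [-4.000e-01 -1.000e-01  1.153e+02] turn [ 0.001 -0.001  0.002] | at [0.6455 0.2222 0.1203] [ 3.141e+00 -1.000e-03  1.573e+00] t 8.57 w 0.0938 F [-1.   0.3 -0.3]
```

View pics/w4.png

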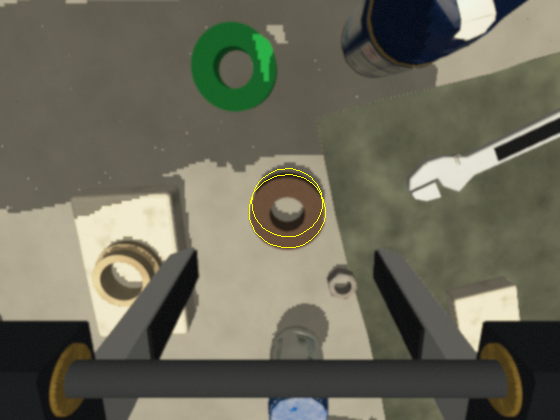

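View pics/t4.png

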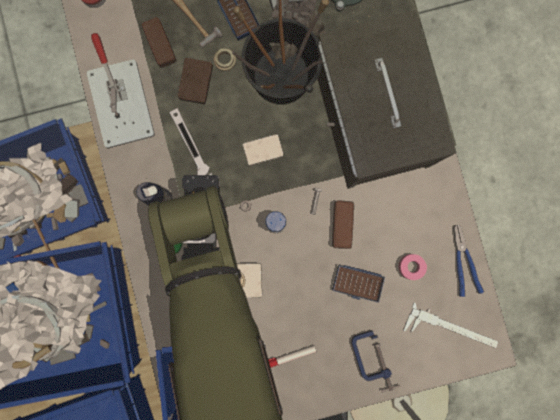

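{"method": "play_rows", "body": {
  "moves": [
    {"claw":1,"linear":[0,0,35],"turn":[0,0,0]},
    {"claw":1,"linear":[0,0,70],"turn":[0,0,0]},
    {"claw":1,"linear":[0,0,98],"turn":[0,0,0]},
    {"claw":1,"linear":[0,0,111],"turn":[0,0,0]},
    {"claw":0.6,"linear":[0,0,115],"turn":[0,0,0]},
    {"claw":0.4,"linear":[0,0,115],"turn":[0,0,0]},
    {"claw":0.4,"linear":[0,0,115],"turn":[0,0,0]},
    {"claw":0.4,"linear":[0,0,115],"turn":[0,0,0]}
  ]
}}

```text
time_s: 9.57
ee_pos: [0.6459, 0.2225, 0.0061]
eef_rot: [3.14, -0.002, 1.573]
force: [-1.0, 0.1, 3.7]
grip_width: 0.0585
```

{"method": "play_rows", "body": {
  "moves": [
    {"claw":0.4,"linear":[0,0,0],"turn":[0,0,0]},
    {"claw":0.4,"linear":[0,0,0],"turn":[0,0,0]},
    {"claw":0.4,"linear":[0,0,-20],"turn":[0,0,0]},
    {"claw":0.4,"linear":[0,0,-60],"turn":[0,0,0]},
    {"claw":0.4,"linear":[0,0,-100],"turn":[0,0,0]},
    {"claw":0.4,"linear":[0,0,-100],"turn":[0,0,0]}
  ]
}}

```text
time_s: 10.32
ee_pos: [0.6474, 0.2228, 0.1114]
eef_rot: [3.133, -0.004, 1.573]
force: [-0.9, 0.2, -1.8]
grip_width: 0.0582
```

```bash
python3 go.py .5255 .0516 .11 pi/2+.045
```

```text
lin [-170.9 -122.3   -0.3] turn [ 0.009 -0.004 -0.043] | at [0.6474 0.2228 0.1114] [ 3.133 -0.004  1.573] t 10.32 w 0.0582 F [-0.9  0.2 -1.8]
```

{"method": "play_rows", "body": {
  "moves": [
    {"claw":0.4,"linear":[-25,-18,-5],"turn":[0.009,-0.004,-0.04]},
    {"claw":0.4,"linear":[-60,-43,-5],"turn":[0.009,-0.004,-0.04]},
    {"claw":0.4,"linear":[-100,-72,-5],"turn":[0.009,-0.004,-0.04]},
    {"claw":0.4,"linear":[-140,-100,-3],"turn":[0.009,-0.004,-0.04]},
    {"claw":0.4,"linear":[-165,-117,0],"turn":[0.009,-0.004,-0.04]},
    {"claw":0.4,"linear":[-171,-122,0],"turn":[0.009,-0.004,-0.04]},
    {"claw":0.4,"linear":[-171,-122,0],"turn":[0.009,-0.004,-0.04]}
  ]
}}

```text
time_s: 11.2
ee_pos: [0.526, 0.0517, 0.1099]
eef_rot: [-3.142, 0.0, 1.613]
force: [0.2, 0.1, -1.3]
grip_width: 0.0587
```

```bash
python3 go.py .5255 .0516 .0065 pi/2+.045
```

```text
lin [ -0.   -0.5 103.4] turn [-0.     0.    -0.003] | at [0.526  0.0517 0.1099] [-3.142  0.     1.613] t 11.2 w 0.0587 F [ 0.2  0.1 -1.3]
```

{"method": "play_rows", "body": {
  "moves": [
    {"claw":0.4,"linear":[0,-0.5,35],"turn":[0,0,0]},
    {"claw":0.4,"linear":[0,-0.5,70],"turn":[0,0,0]},
    {"claw":0.4,"linear":[0,-0.5,92],"turn":[0,0,0]},
    {"claw":0.4,"linear":[0,-0.5,101],"turn":[0,0,0]},
    {"claw":0.4,"linear":[0,-0.5,104],"turn":[0,0,0]},
    {"claw":0.4,"linear":[0,-0.5,105],"turn":[0,0,0]},
    {"claw":0.8,"linear":[0,-0.5,105],"turn":[0,0,0]},
    {"claw":0.8,"linear":[0,-0.5,105],"turn":[0,0,0]}
  ]
}}

```text
time_s: 12.2
ee_pos: [0.5261, 0.0518, 0.0056]
eef_rot: [3.14, 0.0, 1.613]
force: [0.4, -1.1, -0.1]
grip_width: 0.0741
```

{"method": "play_rows", "body": {
  "moves": [
    {"claw":1,"linear":[0,0,0],"turn":[0,0,0]},
    {"claw":1,"linear":[0,0,-30],"turn":[0,0,0]},
    {"claw":1,"linear":[0,0,-80],"turn":[0,0,0]},
    {"claw":1,"linear":[0,0,-130],"turn":[0,0,0]},
    {"claw":1,"linear":[0,0,-140],"turn":[0,0,0]}
  ]
}}

```text
time_s: 12.82
ee_pos: [0.5272, 0.0519, 0.1489]
eef_rot: [3.135, 0.0, 1.613]
force: [0.3, 0.5, 0.4]
grip_width: 0.0942
```

```bash
python3 - <<'E'
from h import *
im,K,M,W=wcam()
wov(im,K,W,box(.520,.1745,.045,.078,.126,.031)+[cyl(.5255,.0516,.06,.025),cyl(.5255,.0516,.06,0)],"pics/w5.png")
E
python3 go.py .655 .080 .145 pi/2
```

```text
lin [ 22.7 129.3   3.9] turn [0.005 0.    0.042] | at [0.5268 0.0518 0.1482] [3.136 0.    1.613] t 12.88 w 0.0943 F [0.9 0.7 1. ]
```

View pics/w5.png

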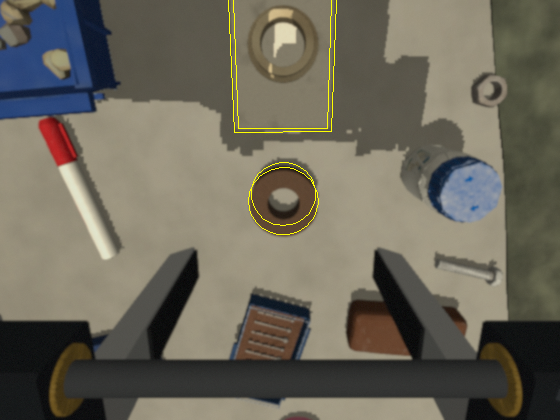

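{"method": "play_rows", "body": {
  "moves": [
    {"claw":1,"linear":[5,30,0],"turn":[0.005,0,0.04]},
    {"claw":1,"linear":[12,70,0],"turn":[0.005,0,0.04]},
    {"claw":1,"linear":[20,110,0],"turn":[0.005,0,0.04]},
    {"claw":1,"linear":[23,129,2],"turn":[0.005,0,0.04]},
    {"claw":1,"linear":[23,129,4],"turn":[0.005,0,0.04]},
    {"claw":1,"linear":[23,129,4],"turn":[0.005,0,0.04]}
  ]
}}

```text
time_s: 13.62
ee_pos: [0.6538, 0.0801, 0.1437]
eef_rot: [-3.14, 0.0, 1.573]
force: [-1.1, 0.1, 0.4]
grip_width: 0.0941
```

```bash
python3 - <<'E'
from h import *
im,K,M,W=wcam()
wov(im,K,W,[cyl(.655,.080,.042,.084),cyl(.655,.080,.047,0)],"pics/w6.png")
E
python3 go.py .655 .080 .03 pi/2
```

```text
lin [  0.    1.1 114.4] turn [-0.001  0.     0.002] | at [0.6539 0.08   0.1444] [-3.141  0.     1.573] t 13.68 w 0.0939 F [0.5 0.9 1.1]
```

View pics/w6.png

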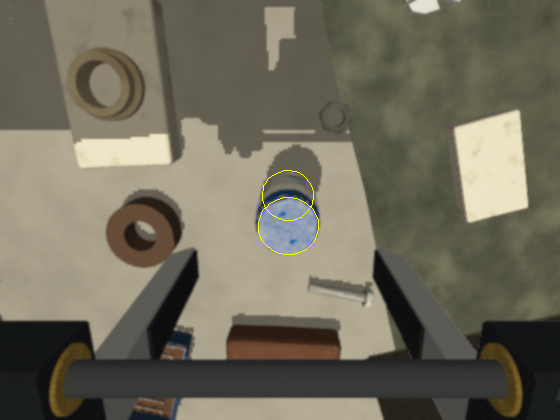

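{"method": "play_rows", "body": {
  "moves": [
    {"claw":1,"linear":[0,0.5,35],"turn":[0,0,0]},
    {"claw":1,"linear":[0,0.5,70],"turn":[0,0,0]},
    {"claw":1,"linear":[0,0.5,98],"turn":[0,0,0]},
    {"claw":1,"linear":[0,0.5,111],"turn":[0,0,0]},
    {"claw":0.6,"linear":[0,0.5,115],"turn":[0,0,0]},
    {"claw":0.4,"linear":[0,0.5,115],"turn":[0,0,0]},
    {"claw":0.3,"linear":[0,0.5,115],"turn":[0,0,0]},
    {"claw":0.3,"linear":[0,0.5,115],"turn":[0,0,0]}
  ],
  "force": 15
}}

```text
time_s: 14.68
ee_pos: [0.6546, 0.08, 0.03]
eef_rot: [3.141, 0.0, 1.573]
force: [0.5, -0.2, 0.3]
grip_width: 0.0572
```

{"method": "play_rows", "body": {
  "moves": [
    {"claw":0.3,"linear":[0,0,0],"turn":[0,0,0]},
    {"claw":0.3,"linear":[0,0,0],"turn":[0,0,0]},
    {"claw":0.3,"linear":[0,0,0],"turn":[0,0,0]},
    {"claw":0.3,"linear":[0,0,-20],"turn":[0,0,0]},
    {"claw":0.3,"linear":[0,0,-50],"turn":[0,0,0]},
    {"claw":0.3,"linear":[0,0,-85],"turn":[0,0,0]},
    {"claw":0.3,"linear":[0,0,-90],"turn":[0,0,0]}
  ]
}}

```text
time_s: 15.55
ee_pos: [0.6557, 0.0802, 0.1237]
eef_rot: [3.136, -0.0, 1.573]
force: [0.3, -0.4, -1.7]
grip_width: 0.0461
```

```bash
python3 go.py .5148 .2909 .12 pi/2+.045;python3 - <<'E'
from h import *
crop(vision.camera("side"),160,80,360,230,4,"pics/s7.png")
E
```

```text
lin [ 211.  -140.5    3. ] turn [ 0.005  0.    -0.043] | at [0.6557 0.0802 0.1237] [ 3.136 -0.     1.573] t 15.55 w 0.0461 F [ 0.3 -0.4 -1.7]
```

View pics/s7.png

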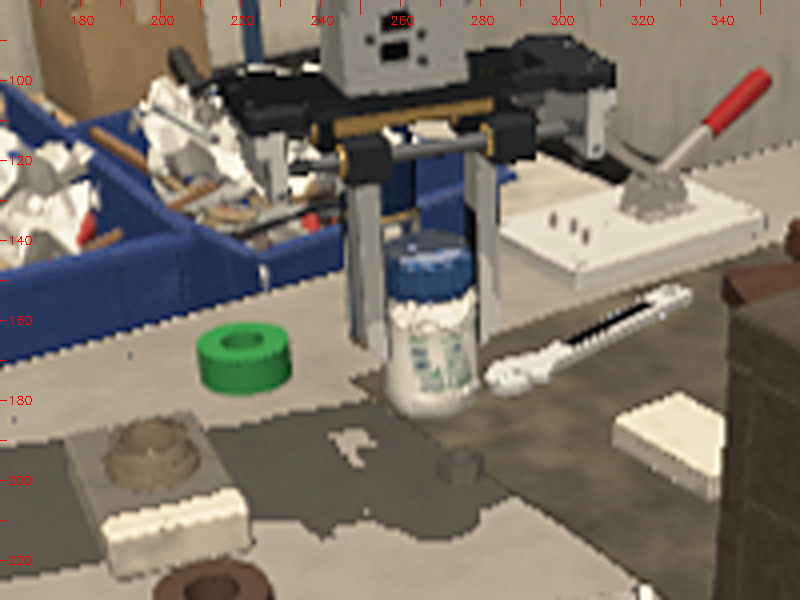

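{"method": "play_rows", "body": {
  "moves": [
    {"claw":0.3,"linear":[25,-17,0],"turn":[0.005,0,-0.04]},
    {"claw":0.3,"linear":[65,-43,0],"turn":[0.005,0,-0.04]},
    {"claw":0.3,"linear":[110,-73,0],"turn":[0.005,0,-0.04]},
    {"claw":0.3,"linear":[155,-103,2],"turn":[0.005,0,-0.04]},
    {"claw":0.3,"linear":[190,-127,3],"turn":[0.005,0,-0.04]},
    {"claw":0.3,"linear":[206,-137,3],"turn":[0.005,0,-0.04]},
    {"claw":0.3,"linear":[211,-140,3],"turn":[0.005,0,-0.04]},
    {"claw":0.3,"linear":[211,-140,3],"turn":[0.005,0,-0.04]}
  ]
}}

```text
time_s: 16.6
ee_pos: [0.5152, 0.2902, 0.1186]
eef_rot: [-3.14, 0.0, 1.612]
force: [0.4, -0.2, -1.0]
grip_width: 0.046
```

```bash
python3 go.py .5148 .2909 .0305 pi/2+.045
```

```text
lin [ 0.8 -0.2 88.1] turn [-0.002  0.    -0.004] | at [0.5152 0.2902 0.1186] [-3.14   0.     1.612] t 16.6 w 0.046 F [ 0.4 -0.2 -1. ]
```

{"method": "play_rows", "body": {
  "moves": [
    {"claw":0.3,"linear":[1,0,25],"turn":[0,0,0]},
    {"claw":0.3,"linear":[1,0,55],"turn":[0,0,0]},
    {"claw":0.3,"linear":[1,0,77],"turn":[0,0,0]},
    {"claw":0.3,"linear":[1,0,85],"turn":[0,0,0]},
    {"claw":0.3,"linear":[1,0,88],"turn":[0,0,0]},
    {"claw":0.3,"linear":[1,0,89],"turn":[0,0,0]},
    {"claw":0.3,"linear":[1,0,89],"turn":[0,0,0]},
    {"claw":0.6,"linear":[1,0,89],"turn":[0,0,0]}
  ]
}}

```text
time_s: 17.6
ee_pos: [0.5153, 0.2913, 0.0302]
eef_rot: [-3.141, -0.0, 1.612]
force: [0.1, -0.1, 0.1]
grip_width: 0.0528
```

{"method": "play_rows", "body": {
  "moves": [
    {"claw":0.8,"linear":[0,0,0],"turn":[0,0,0]},
    {"claw":1,"linear":[0,0,0],"turn":[0,0,0]},
    {"claw":1,"linear":[0,0,0],"turn":[0,0,0]},
    {"claw":1,"linear":[0,0,-30],"turn":[0,0,0]},
    {"claw":1,"linear":[0,0,-75],"turn":[0,0,0]},
    {"claw":1,"linear":[0,0,-120],"turn":[0,0,0]},
    {"claw":1,"linear":[0,0,-120],"turn":[0,0,0]}
  ]
}}

```text
time_s: 18.48
ee_pos: [0.5167, 0.292, 0.1537]
eef_rot: [3.137, -0.002, 1.612]
force: [0.1, -0.3, -0.0]
grip_width: 0.0936
```

```bash
python3 - <<'E'
from h import *
im,K,M,W=wcam()
wov(im,K,W,box(.520,.1745,.045,.078,.126,.031)+[cyl(.5148,.2909,.042,.084),cyl(.5148,.2909,.047,0)],"pics/w8.png")
E
python3 go.py .58 .10 .15 2.35;python3 go.py .650 -.0755 .12 pi-.045
```

```text
lin [-194.    56.2    1.1] turn [ 0.001 -0.    -0.738] | at [0.5158 0.2915 0.1512] [ 3.140e+00 -1.000e-03  1.612e+00] t 18.52 w 0.0942 F [-0.7  0.1  0.9]
lin [-372.3  118.8   31. ] turn [ 0.002  0.    -1.484] | at [0.5158 0.2915 0.1512] [ 3.140e+00 -1.000e-03  1.612e+00] t 18.52 w 0.0942 F [-0.7  0.1  0.9]
```

View pics/w8.png

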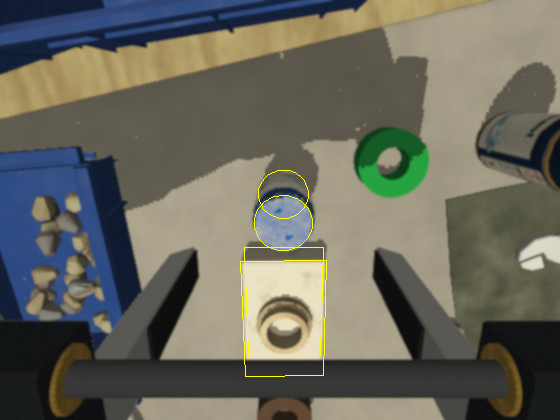

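{"method": "play_rows", "body": {
  "moves": [
    {"claw":1,"linear":[-25,8,0],"turn":[0,0,-0.18]},
    {"claw":1,"linear":[-70,22,0],"turn":[0,0,-0.36]},
    {"claw":1,"linear":[-115,37,0],"turn":[0,0,-0.54]},
    {"claw":1,"linear":[-165,52,0],"turn":[0,0,-0.72]},
    {"claw":1,"linear":[-215,68,5],"turn":[0,0,-0.9]},
    {"claw":1,"linear":[-265,85,12],"turn":[0,0,-1.08]},
    {"claw":1,"linear":[-320,102,20],"turn":[0,0,-1.26]},
    {"claw":1,"linear":[-372,119,31],"turn":[0,0,-1.44]}
  ]
}}

```text
time_s: 19.52
ee_pos: [0.6501, -0.077, 0.1182]
eef_rot: [3.14, -0.001, 3.058]
force: [1.2, 0.2, -0.3]
grip_width: 0.094
```

```bash
python3 go.py .650 -.0755 .12 pi-.045
```

```text
lin [ 0.2  1.5 -1.8] turn [ 0.001 -0.001 -0.038] | at [ 0.6501 -0.077   0.1182] [ 3.140e+00 -1.000e-03  3.058e+00] t 19.52 w 0.094 F [ 1.2  0.2 -0.3]
```

{"method": "play_rows", "body": {
  "moves": [
    {"claw":1,"linear":[0,1.5,-1],"turn":[0,0,-0.038]},
    {"claw":1,"linear":[0,1.5,-1],"turn":[0,0,-0.038]}
  ]
}}

```text
time_s: 19.77
ee_pos: [0.6495, -0.0758, 0.1172]
eef_rot: [3.14, -0.004, 3.095]
force: [0.4, -0.5, 0.5]
grip_width: 0.0941
```

```bash
python3 - <<'E'
from h import *
im,K,M,W=wcam()
wov(im,K,W,box(.650,-.0755,-.045,.111,.046,.033),"pics/w9.png")
crop(cv2.imread("pics/w9.png"),180,110,380,260,4,"pics/w9c.png")
E
python3 go.py .650 -.0755 .008 pi-.045
```

```text
lin [ -0.6  -0.4 109.8] turn [ 0.002 -0.003 -0.002] | at [ 0.6497 -0.0753  0.1178] [ 3.140e+00 -3.000e-03  3.095e+00] t 19.82 w 0.0942 F [0.3 0.6 0.3]
```

View pics/w9.png

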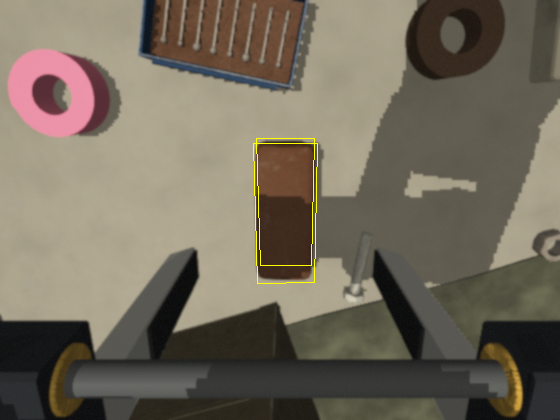

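View pics/w9c.png

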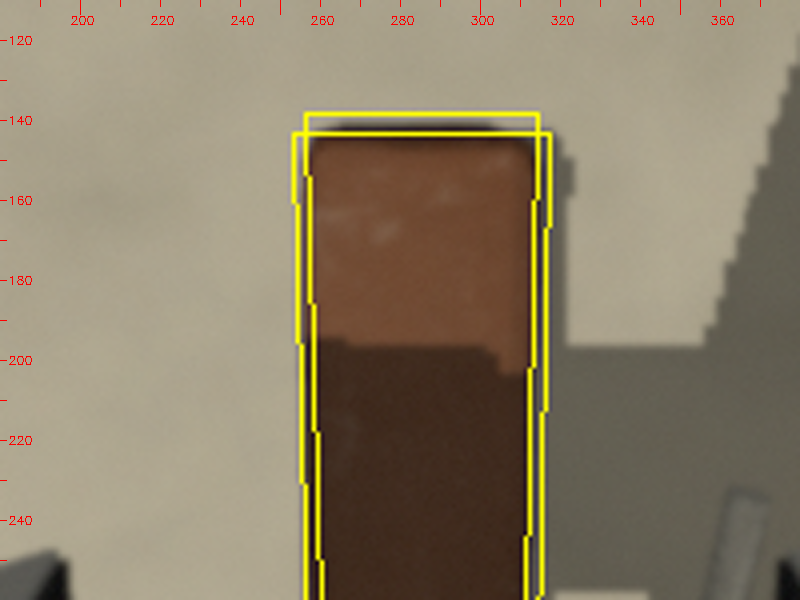

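{"method": "play_rows", "body": {
  "moves": [
    {"claw":0.72,"linear":[0,0,10],"turn":[0,0,0]},
    {"claw":0.72,"linear":[0,0,25],"turn":[0,0,0]},
    {"claw":0.72,"linear":[0,0,40],"turn":[0,0,0]},
    {"claw":0.72,"linear":[0,0,65],"turn":[0,0,0]},
    {"claw":0.72,"linear":[0,0,90],"turn":[0,0,0]},
    {"claw":0.72,"linear":[0,0,107],"turn":[0,0,0]},
    {"claw":0.6,"linear":[0,0,111],"turn":[0,0,0]},
    {"claw":0.3,"linear":[0,0,111],"turn":[0,0,0]}
  ],
  "force": 30
}}

```text
time_s: 20.82
ee_pos: [0.6496, -0.075, 0.0072]
eef_rot: [3.14, -0.002, 3.095]
force: [-0.0, 0.3, -0.2]
grip_width: 0.051
```

{"method": "play_rows", "body": {
  "moves": [
    {"claw":0.3,"linear":[0,0,0],"turn":[0,0,0]},
    {"claw":0.3,"linear":[0,0,0],"turn":[0,0,0]},
    {"claw":0.3,"linear":[0,0,0],"turn":[0,0,0]},
    {"claw":0.3,"linear":[0,0,0],"turn":[0,0,0]},
    {"claw":0.3,"linear":[0,0,-15],"turn":[0,0,0]},
    {"claw":0.3,"linear":[0,0,-50],"turn":[0,0,0]},
    {"claw":0.3,"linear":[0,0,-90],"turn":[0,0,0]},
    {"claw":0.3,"linear":[0,0,-110],"turn":[0,0,0]}
  ]
}}

```text
time_s: 21.82
ee_pos: [0.6505, -0.0753, 0.1199]
eef_rot: [3.14, 0.001, 3.095]
force: [0.1, 0.6, -3.2]
grip_width: 0.0457
```

```bash
python3 go.py .6119 .1786 .13 pi/2+.045
```

```text
lin [ 50.4 251.9  -9.8] turn [ 1.000e-03 -0.000e+00  1.479e+00] | at [ 0.6505 -0.0753  0.1199] [3.140e+00 1.000e-03 3.095e+00] t 21.82 w 0.0457 F [ 0.1  0.6 -3.2]
```

{"method": "play_rows", "body": {
  "moves": [
    {"claw":0.3,"linear":[6,28,-4],"turn":[0,0,0.16]},
    {"claw":0.3,"linear":[12,60,-8],"turn":[0,0,0.34]},
    {"claw":0.3,"linear":[18,92,-10],"turn":[0,0,0.52]},
    {"claw":0.3,"linear":[25,124,-10],"turn":[0,0,0.7]},
    {"claw":0.3,"linear":[31,156,-10],"turn":[0,0,0.88]},
    {"claw":0.3,"linear":[38,188,-10],"turn":[0,0,1.06]},
    {"claw":0.3,"linear":[44,220,-10],"turn":[0,0,1.24]},
    {"claw":0.3,"linear":[50,252,-10],"turn":[0,0,1.42]}
  ]
}}

```text
time_s: 22.82
ee_pos: [0.6117, 0.1797, 0.1297]
eef_rot: [-3.141, -0.001, 1.669]
force: [-0.3, -0.9, -3.6]
grip_width: 0.0453
```

```bash
python3 go.py .6119 .1786 .11 pi/2+.045
```

```text
lin [-1.2  0.1 19.7] turn [-0.    -0.001  0.053] | at [0.6117 0.1797 0.1297] [-3.141e+00 -1.000e-03  1.669e+00] t 22.82 w 0.0453 F [-0.3 -0.9 -3.6]
```

{"method": "play_rows", "body": {
  "moves": [
    {"claw":0.3,"linear":[-1,0,10],"turn":[0,0,0.053]},
    {"claw":0.3,"linear":[-1,0,35],"turn":[0,0,0.053]},
    {"claw":0.3,"linear":[-1,0,65],"turn":[0,0,0.053]},
    {"claw":0.3,"linear":[-1,0,95],"turn":[0,0,0.053]},
    {"claw":0.3,"linear":[-1,0,113],"turn":[0,0,0.053]},
    {"claw":0.3,"linear":[-1,0,120],"turn":[0,0,0.053]},
    {"claw":0.3,"linear":[-1,0,122],"turn":[0,0,0.053]},
    {"claw":0.3,"linear":[-1,0,122.5],"turn":[0,0,0.053]}
  ]
}}

```text
time_s: 23.82
ee_pos: [0.6122, 0.1789, 0.0081]
eef_rot: [3.141, -0.001, 1.616]
force: [-0.1, -0.1, -3.0]
grip_width: 0.0453
```

```bash
python3 go.py .6119 .1786 .0065 pi/2+.045
```

```text
lin [-0.3 -0.3  1.6] turn [ 0.001 -0.001  0.   ] | at [0.6122 0.1789 0.0081] [ 3.141e+00 -1.000e-03  1.616e+00] t 23.82 w 0.0453 F [-0.1 -0.1 -3. ]
```

{"method": "play_rows", "body": {
  "moves": [
    {"claw":0.3,"linear":[0,0,1],"turn":[0,0,0]},
    {"claw":0.3,"linear":[0,0,1.5],"turn":[0,0,0]},
    {"claw":0.3,"linear":[0,0,1.5],"turn":[0,0,0]},
    {"claw":0.6,"linear":[0,0,1.5],"turn":[0,0,0]},
    {"claw":0.62,"linear":[0,0,1],"turn":[0,0,0]},
    {"claw":0.62,"linear":[0,0,1],"turn":[0,0,0]},
    {"claw":0.62,"linear":[0,0,-15],"turn":[0,0,0]},
    {"claw":0.62,"linear":[0,0,-60],"turn":[0,0,0]}
  ]
}}

```text
time_s: 24.82
ee_pos: [0.6112, 0.1786, 0.0678]
eef_rot: [-3.139, -0.001, 1.616]
force: [0.0, -0.5, -0.1]
grip_width: 0.0586
```

```bash
python3 go.py .45 -.05 .25 pi/2+.045
```

```text
lin [-221.  -171.8 -181.9] turn [-0.003 -0.001  0.   ] | at [0.6112 0.1786 0.0678] [-3.139e+00 -1.000e-03  1.616e+00] t 24.82 w 0.0586 F [ 0.  -0.5 -0.1]
```

{"method": "play_rows", "body": {
  "moves": [
    {"claw":0.62,"linear":[0,0,-40],"turn":[0,0,0]},
    {"claw":0.62,"linear":[0,0,-95],"turn":[0,0,0]},
    {"claw":0.62,"linear":[-40,-30,-120],"turn":[0,0,0]},
    {"claw":0.62,"linear":[-85,-65,-130],"turn":[0,0,0]},
    {"claw":0.62,"linear":[-130,-100,-150],"turn":[0,0,0]},
    {"claw":0.62,"linear":[-175,-135,-165],"turn":[0,0,0]},
    {"claw":0.62,"linear":[-220,-170,-180],"turn":[0,0,0]},
    {"claw":0.62,"linear":[-270,-180,-180],"turn":[0,0,0]}
  ]
}}

```text
time_s: 25.82
ee_pos: [0.4429, -0.1005, 0.2508]
eef_rot: [3.14, 0.001, 1.616]
force: [0.5, 0.7, 0.2]
grip_width: 0.0583
```

{"method": "play_rows", "body": {
  "moves": [
    {"claw":0.62,"linear":[-50,0,0],"turn":[0,0,0]},
    {"claw":0.62,"linear":[-100,0,0],"turn":[0,0,0]},
    {"claw":0.62,"linear":[-150,0,0],"turn":[0,0,0]},
    {"claw":0.62,"linear":[-200,0,0],"turn":[0,0,0]},
    {"claw":0.62,"linear":[-240,0,0],"turn":[0,0,0]},
    {"claw":0.62,"linear":[-240,0,0],"turn":[0,0,0]}
  ]
}}

```text
time_s: 26.58
ee_pos: [0.4534, -0.3422, 0.2514]
eef_rot: [3.14, 0.001, 1.614]
force: [0.2, 1.2, -1.1]
grip_width: 0.0584
```

```bash
python3 - <<'E'
from h import *
l=box(.520,.1745,.045,.078,.126,.031)+box(.6119,.1786,.045+np.pi/2,.111,.046,.033)
l+=[cyl(.5255,.0516,.06,.025),cyl(.5255,.0516,.06,0),cyl(.5148,.2909,.047,0),cyl(.5148,.2909,.042,.084),cyl(.520,.1745,.052,.031),cyl(.520,.1745,.043,.051)]
t=vision.camera("top");s=vision.camera("side");cv2.imwrite("pics/t10.png",t);cv2.imwrite("pics/s10.png",s)
overlay(t,"top",l,150,180,330,310,4,"pics/o10.png")
a=cv2.imread("pics/top0.png");
for (x0,y0,x1,y1) in [(305,180,330,225),(130,175,175,215)]:
    p=a[y0:y1,x0:x1].astype(float).mean(2);q=t[y0:y1,x0:x1].astype(float).mean(2);print(cv2.phaseCorrelate(p,q,cv2.createHanningWindow(p.shape[::-1],cv2.CV_64F)))
E
python3 go.py .3 -.2 .25 pi/2
```

```text
((0.5163486687738441, 0.620203277639483), 0.904712984217129)
((0.341414747699055, -0.01879924713778891), 0.8756068328539732)
lin [ 146.8 -147.3    1.2] turn [0.002 0.001 0.045] | at [ 0.4538 -0.34    0.2516] [3.140e+00 1.000e-03 1.616e+00] t 26.68 w 0.058 F [-0.5 -0.  -0.1]
```

View pics/o10.png

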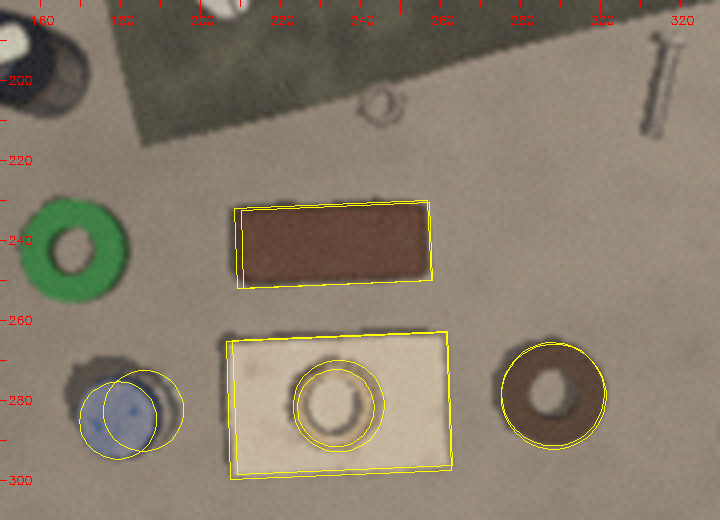

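View pics/s10.png

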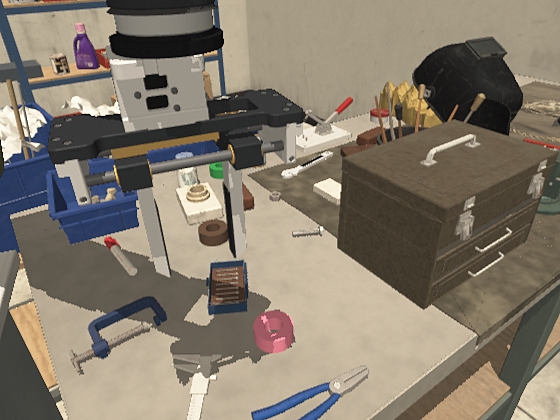

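```bash
python3 - <<'E'
from h import *
a=cv2.imread("pics/top0.png");t=cv2.imread("pics/t10.png")
for nm,(x0,y0,x1,y1) in dict(bolt=(304,180,330,226),nut=(235,195,258,215),case=(325,258,390,306),green=(150,225,186,260)).items():
    T=a[y0+3:y1-3,x0+3:x1-3];r=cv2.matchTemplate(cv2.resize(t[y0:y1,x0:x1],None,fx=8,fy=8,interpolation=2),cv2.resize(T,None,fx=8,fy=8,interpolation=2),5)
    m=cv2.minMaxLoc(r);print(nm,np.array(m[3])/8-3,round(m[1],3))
c=np.hstack([cv2.resize(i[178:228,300:335],None,fx=10,fy=10,interpolation=2) for i in(a,t)]);cv2.imwrite("pics/bolt.png",c)
E
```

```text
bolt [0. 0.] 0.986
nut [0. 0.] 0.99
case [0.125 0.   ] 0.746
green [0. 0.] 0.992
```

View pics/bolt.png

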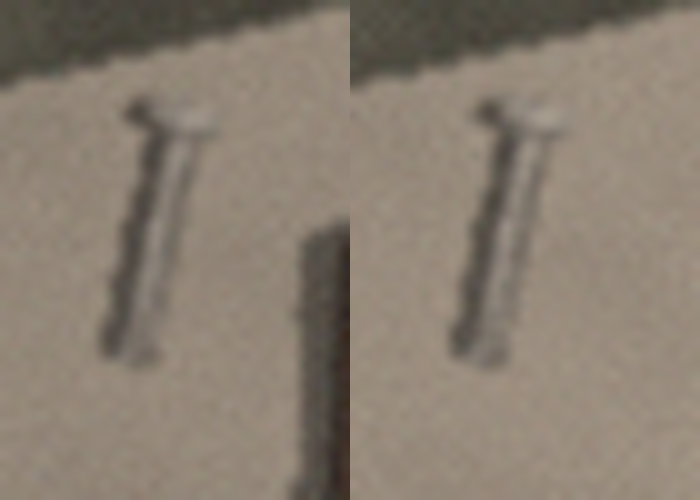

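The bolt hasn't moved: the template match gives a shift of 0 px. The arm is clear of everything, so I'm handing in.

```bash
python3 -c "
from station import hand_in,get_obs
print(get_obs()['joint_vel'].round(3)); print(hand_in())"
```

```text
[ 0.021 -0.014  0.013 -0.    -0.004  0.002]
the job is handed in; nothing more can be done
None
```

I set up the bench in the order asked and handed the job in at about 27 s, well under the 99 s limit, with the arm clear of everything. `hand_in()` reports no verdict.

- **Collar:** it lies flat on the middle of the plaster block.
- **Emery roll:** it stands off the block's right end, between the block and the burr case.
- **Blue-capped bottle:** it stands upright off the block's left end.
- **Polishing bar:** it lies behind the block, parallel to its long side.

**Placement check:** a final top-camera picture with the planned outlines drawn on it shows all four pieces on their targets. They are off by no more than about 1 px, roughly 2 mm. The targets put the roll, bottle and bar 3 cm from the block and centred on their sides.

**Bystanders:** comparing the bolt before and after by template matching gave a shift of 0 px. An earlier phase correlation had suggested about 0.5–0.6 px for the bolt. I put that down to the bar and its shadow, which were in its window at the start but gone at the end. The spray can was checked only by phase correlation, at about 0.3 px, and it still stands upright in the final picture.

**Forces:** the readings at the end of each move never went above about 6 N.

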